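# Open the tea chest and take out its inner cover

## Robot

A 6-joint arm with a two-finger parallel gripper is mounted at the origin on a cart in front of the work surface, level with it; the furniture and walls round the work are solid. World frame = base frame: x ahead of the robot, y to its left, z up, the work surface at z = 0. Lengths are in m, angles in degrees, forces in N, time in s.
With the tool pointing down it reaches from about 0.325 to 0.85 m from the base axis. Payload 15.5 kg.
Tool frame: the origin (TCP) lies at the very end of the fingers, on their centre line; the grasp point (between the pads) lies arm.grip_depth behind it (arm.grip_depth is the distance from the TCP to the grasp point, in m); z points along the fingers, y is the line along which they close (so a half turn about z gives the same grasp; the last joint's range is limited). The gripper opens to 91 mm and grips with 3 to 60 N. Pads are 32 mm wide; open, the fingers measure 118 mm over their backs; the gripper's body (76 mm by 178 mm) begins 60 mm behind the grasp point.
Start: joints at [-80.128, 28.281, 77.091, -0, 74.628, -5.472], TCP at [0.165, -0.603, 0.214] pointing down, gripper open.
Joint ranges: [-166.48, 166.48], [-47.26, 123.95], [12.59, 153.08], [-70.14, 250.14], [6.76, 159.57], [-176.63, 176.63]. Speed limits (degrees/s): [108.29, 108.29, 147.25, 172.46, 172.46, 172.46].

## Interface

Orientations are given as a 3x3 rotation matrix whose columns are the frame's x, y, z axes.
In Python, from rig import arm gives the robot as it stands. Calls block until the motion is done:
- arm.move_to(position, orientation): joint-space move of the TCP to a pose.
- arm.move_l(position, orientation=None, feed=0.15): straight line of the TCP; orientation=None keeps the orientation; feed is the mean speed in m/s.
- arm.move_joints(angles): joint-space move.
- arm.grip(opening): finger opening in m; the grip force is fixed at half the most; returns when the fingers have stopped.
- arm.sleep(seconds).
- arm.solve_ik(position, orientation): joint angles nearest the present ones, or None.
- arm.snapshot(name): name is "scene" or "top" or "wrist"; returns the picture (384x512x3 uint8, red, green, blue); there is no depth.
- arm.get_calibration(name): a dict with "intrinsics" (3x3 intrinsics, pixels), "k1" (the pictures are not rectified: a ray, as slopes to the right and down, at radius r is drawn at 1 + k1 r^2 times it, then the intrinsics apply), "cam_to_world" (4x4, takes a point from camera to world coordinates). Camera axes: x right, y down, z forward; pixel columns grow to the right and rows downward; lengths in m; the calibration is good to about 2 mm. A picture is of the moment at which its call begins: read the wrist's pose just before it. get_calibration takes no time and is no camera call; for the wrist camera it gives the pose at the moment of the call.
A pose or a line that the arm cannot do raises arm.Unreachable and nothing moves.
- arm.sign_off(): hands the job in; it is judged then, once.
Readings, each from a call of its own:
- arm.current_t(): time.
- arm.current_joint_positions(): joint angles.
- arm.current_dq(): joint speeds.
- arm.current_tau(): joint torques, N m.
- arm.current_ee_pos(): TCP position.
- arm.current_tool_rot(): TCP orientation.
- arm.current_force(): force on the tool from outside, world axes, zero at the start.
- arm.current_torque(): the same for the moment, N m.
- arm.current_width(): finger opening in m.
- arm.current_grasp_force(): force on a finger pad.
Only numpy, scipy, OpenCV 4.12 (cv2) and the standard library are available. Lean on these libraries where they do the work, as an engineer would, in place of code of your own. Each camera call takes 0.05 s, during which the arm holds its last target. There are 200 camera calls.

## Task

Open the wooden tea chest for refilling: gently lift its hinged lid (it has only an overhanging front lip to hold) fully back until it rests on its stop, then lift the loose inner cover off its two pins and lay it gently flat on the bare worktop, the right way up, clear of the chest. Leave the mug, the spice jar, the salt shaker and the tin where they stand.

Things in the scene. Friction and masses are not known exactly. Their poses are not given: they have to be found in the camera images.
- chest: Brown wooden tea chest, fixed to the worktop. Body 150 (x) by 200 (y) by 125 mm high, walls 8 mm, open at the top under its lid. Origin: centre of its underside, on the worktop; z up; -x is its front, facing roughly to the robot's right; +x its back with the hinge, to the left. The worktop at world x 0.36 to 0.56, y -0.22 to -0.06 m, right of the chest, is always bare.
- hinge (a point): Middle of the lid's hinge axis, level with the lid's underside, at the back upper edge of the chest (75, 0, 125 mm in the chest's frame); axes as the chest's. The axis runs along the chest's y.
- chest_lid (a joint): Angle of the lid, rad: 0 closed, grows as the front rises; starts shut or slightly ajar. Lid: no handle, 175 mm from hinge to front edge, 200 wide, 12 thick, 0.35 kg; overhangs the chest's front by 25 mm, flush at the sides. The hinge is stiff (0.5 N m): the lid stays where it is left. Its stop lies past upright (between 1.75 and 1.9 rad) and is felt as a firm end.
- lip (a point): Middle of the lower front edge of the lid's overhanging lip; moves with the lid. Closed, it is 125 mm above the worktop.
- seat (a point): Inside the chest, midway between the two ledges that carry the cover along the left and right walls, level with their tops (70 mm above the worktop). A steel pin 8 mm thick stands in the middle of each ledge (76 mm to either side, along y) and ends 16 mm above this point.
- cover: Loose inner cover of pale wood in the chest, 124 (x) by 176 (y) by 6 mm, about 0.16 kg (may differ by 30 percent), with a 13.5 mm hole near each short end, loose over the pins. Origin: centre of its underside; z up through the knob. The round steel knob in its middle is 20 mm thick at its foot, 30 mm across from 22 to 33 mm above the origin, top at 34 mm.
- mug_1: Bystander: pale mug, 78 by 114 by 100 mm high; origin about the centre of its underside.
- spice_jar_1: Bystander: spice jar with yellow cap, 42 mm across, 96 mm high, on the far side of the chest; origin centre of underside.
- mill_2: Bystander: salt shaker, 44 mm across, 90 mm high, on the far side of the chest; origin centre of underside.
- tin_1: Bystander: flat food tin, 86 mm across, 40 mm high, right of and beyond the chest; origin centre of underside.

How it is judged:
By the outcome, as a careful person would: the job done as asked, in the order asked, and still so for the second after the job is handed in, with the robot touching nothing.
It also fails if it takes over 61 s, if anything falls off the work surface, if the arm or the gripper's body presses on something with over 40 N, if the wrist force passes 120 N, or if a joint passes its speed limit or range.

## Working session

There is one attempt and no reset: what is moved stays moved. The work goes in short steps, each a Python script; the robot and the scene stay as the last script left them, time stands still between calls to the robot, and variables do not carry over. Pictures are saved under pics/ and viewed, at most 10 in all, crops included, and the job is handed in when it is done.

```bash
ls; mkdir -p pics; python3 - <<'E'
from rig import arm
import cv2,numpy as np
for n in("scene","top"):
    im=arm.snapshot(n); cv2.imwrite(f"pics/{n}0.png",im[:,:,::-1])
    c=arm.get_calibration(n); print(n,c["intrinsics"],c["k1"],np.round(c["cam_to_world"],4))
c=arm.get_calibration("wrist");print(c)
print(arm.grip_depth,arm.current_t(),arm.current_tool_rot(),arm.current_width())
a=cv2.imread("pics/scene0.png");b=cv2.imread("pics/top0.png")
cv2.imwrite("pics/both0.png",np.vstack([a,b])[:, :] if 0 else cv2.resize(np.hstack([a,b]),(800,300)))
E
```

```text
pics
scene [[375.63300597   0.         257.32015556]
 [  0.         375.63300597 188.11882645]
 [  0.           0.           1.        ]] -0.01641481835955827 [[-0.8507 -0.4326  0.2985  0.1892]
 [-0.5254  0.6855 -0.5041  0.5479]
 [ 0.0134 -0.5857 -0.8104  1.109 ]
 [ 0.      0.      0.      1.    ]]
top [[401.45732071   0.         259.67678125]
 [  0.         401.45732071 181.12210091]
 [  0.           0.           1.        ]] 0.013960476579847636 [[-1.3400e-02 -9.9430e-01  1.0620e-01  4.7000e-01]
 [-9.9990e-01  1.3300e-02 -2.1000e-03 -7.2700e-02]
 [ 7.0000e-04 -1.0620e-01 -9.9430e-01  1.2252e+00]
 [ 0.0000e+00  0.0000e+00  0.0000e+00  1.0000e+00]]
{'intrinsics': array([[273.48093347,   0.        , 257.1279677 ],
       [  0.        , 273.48093347, 190.76989682],
       [  0.        ,   0.        ,   1.        ]]), 'k1': -0.04777329730734483, 'cam_to_world': array([[ 2.64854557e-01, -9.27075040e-01, -2.65299705e-01,
         2.40198270e-01],
       [-9.64288220e-01, -2.54479061e-01, -7.34073297e-02,
        -5.81312808e-01],
       [ 5.40883257e-04,  2.75267646e-01, -9.61367479e-01,
         3.84253263e-01],
       [ 0.00000000e+00,  0.00000000e+00,  0.00000000e+00,
         1.00000000e+00]])}
0.0188 0.1 [[ 9.64349395e-01  2.64632196e-01 -2.12576466e-04]
 [ 2.64632269e-01 -9.64348791e-01  1.08274823e-03]
 [ 8.15321848e-05 -1.10040219e-03 -9.99999391e-01]] 0.09098816992290959
```

View pics/scene0.png

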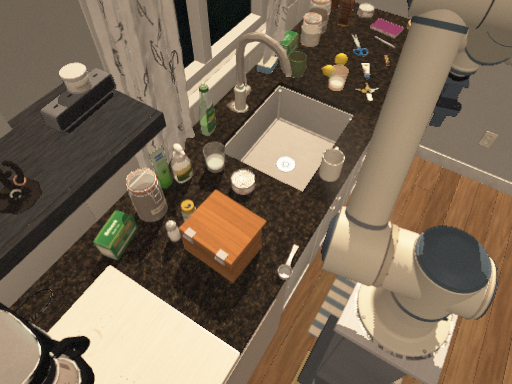

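View pics/top0.png

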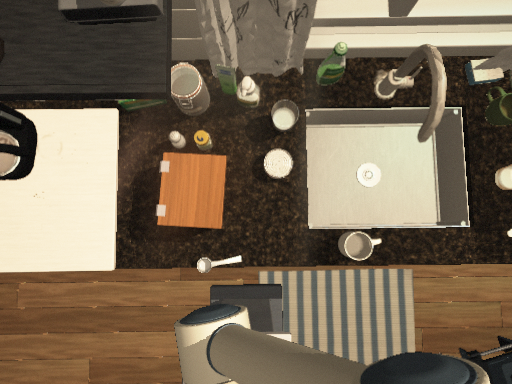

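Scene view: the chest is at about (225,235), with white hinge plates on its left edge. Top view: the lid spans about (160–226, 153–228), with the hinge side at columns 161–165 and the lip at column 226. The spoon is near (215,264), and the bare area to the right is at about columns 255–308, rows 195–260.

```bash
cat > h.py <<'E'
import numpy as np, cv2
from rig import arm
def ray(c,uv):
    K,k=c["intrinsics"],c["k1"]; d=(np.array(uv,float)-K[:2,2])/K[0,0]; s=d.copy()
    for _ in range(20): s=d/(1+k*(s@s))
    T=c["cam_to_world"]; return T[:3,3],T[:3,:3]@np.array([s[0],s[1],1])
def onz(c,uv,z): o,d=ray(c,uv); return o+d*(z-o[2])/d[2]
def tri(c1,u1,c2,u2):
    A=np.zeros((3,3));b=np.zeros(3);L=[]
    for o,d in (ray(c1,u1),ray(c2,u2)):
        d=d/np.linalg.norm(d);P=np.eye(3)-np.outer(d,d);A+=P;b+=P@o;L.append((o,P))
    x=np.linalg.solve(A,b); return x,max(np.linalg.norm(P@(x-o)) for o,P in L)
E
cat > m.py <<'E'
from h import *
C={n:arm.get_calibration(n) for n in("scene","top")}
def quad(n,roi,vmin):
    a=cv2.imread(f"pics/{n}0.png"); x0,y0,x1,y1=roi; h=cv2.cvtColor(a,cv2.COLOR_BGR2HSV)[y0:y1,x0:x1]
    m=cv2.inRange(h,(5,90,vmin),(22,255,255)); 
    # hinge plates are white on the lid: close the mask over them
    m=cv2.morphologyEx(cv2.morphologyEx(m,cv2.MORPH_OPEN,np.ones((3,3))),cv2.MORPH_CLOSE,np.ones((5,5)))
    k=max(cv2.findContours(m,0,2)[0],key=cv2.contourArea); k=cv2.convexHull(k)
    for e in np.arange(1,20,.5):
        p=cv2.approxPolyDP(k,e,True)
        if len(p)<=4: break
    # refine: fit a line to each side's contour points
    p=p[:,0,:].astype(float); f=max(cv2.findContours(m,0,1)[0],key=cv2.contourArea)[:,0,:].astype(float); Ls=[]
    for i in range(4):
        A,B=p[i],p[(i+1)%4]; d=(B-A)/np.linalg.norm(B-A); t=(f-A)@d; r=np.abs((f-A)@[-d[1],d[0]])
        s=f[(t>6)&(t<np.linalg.norm(B-A)-6)&(r<2.5)]; vx,vy,cx,cy=cv2.fitLine(s.astype(np.float32),cv2.DIST_HUBER,0,.01,.01).ravel()
        n_=np.array([-vy,vx]);out=np.sign(n_@(A-p.mean(0)))*.5; Ls.append(np.array([n_[0],n_[1],-(n_@[cx,cy]+out)]))
    q=[np.cross(Ls[i-1],Ls[i]) for i in range(4)]; q=np.array([v[:2]/v[2] for v in q])+[x0,y0]
    print(n,cv2.contourArea(k),np.round(q,1).tolist()); return q
qt=quad("top",(130,140,245,245),100); 
a=cv2.imread("pics/scene0.png");h=cv2.cvtColor(a,cv2.COLOR_BGR2HSV)
for u in [(225,225),(200,250),(250,250),(218,200),(240,268)]: print(u,h[u[1],u[0]])
qs=quad("scene",(170,180,275,290),150)
import sys
for p in qt:
    b=min(((tri(C["top"],p,C["scene"],s)) for s in qs),key=lambda t:t[1]); print(np.round(p,1),np.round(b[0],4),round(b[1],4))
E
python3 m.py
```

```text
top 4749.0 [[163.1, 151.0], [226.6, 154.8], [221.7, 228.4], [156.8, 224.8]]
(225, 225) [ 13 172 221]
(200, 250) [ 12 171  97]
(250, 250) [ 13 169 104]
(218, 200) [ 13 175 220]
(240, 268) [ 13 181  96]
scene 3751.0 [[181.5, 196.6], [255.5, 234.3], [230.8, 264.6], [183.1, 231.7]]
[163.1 151. ] [0.6517 0.1588 0.2714] 0.0044
[226.6 154.8] [ 0.7501  0.0639 -0.1627] 0.0445
[221.7 228.4] [0.4727 0.0434 0.0566] 0.0157
[156.8 224.8] [0.4722 0.2046 0.1336] 0.0007
```

```bash
python3 - <<'E'
import cv2
a=cv2.imread("pics/scene0.png")[170:300,160:290];b=cv2.imread("pics/top0.png")[130:250,130:260]
import numpy as np
a=cv2.resize(a,(400,400),interpolation=0);b=cv2.resize(b,(400,400),interpolation=2)
cv2.imwrite("pics/crop.png",np.hstack([a,b]))
E
```

```text
(no output)
```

View pics/crop.png

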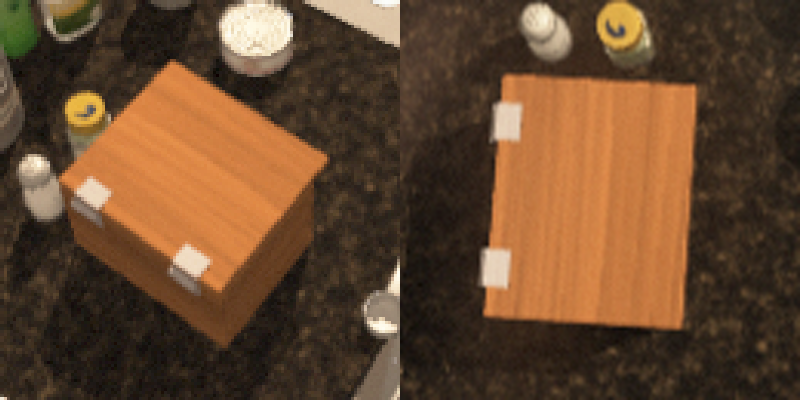

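The crop shows clean lid corners in both views. The spice jar's cap had contaminated the scene mask. I'll use these corner pixels: scene (216,190), (266,221), (231,265), (180,228); top from the fitted lines.

```bash
python3 - <<'E'
from h import *
C={n:arm.get_calibration(n) for n in("scene","top")}
a=cv2.cvtColor(cv2.imread("pics/scene0.png"),cv2.COLOR_BGR2GRAY)
T=[(163.1,151.5),(226.4,155.2),(221.9,228.2),(157.2,224.6)]   # back-far, front-far, front-near, back-near
S=[(180.2,228.5),(215.9,190.2),(266.3,221.3),(231.5,265.2)]
# match: image top=+x far, left=+y ; scene left-bottom is hinge side
for s_i,t_i in zip(range(4),[0,1,2,3]):
    x,e=tri(C["top"],T[t_i],C["scene"],S[s_i]); print(np.round(x,4),round(e,4))
P=np.array([onz(C["top"],t,.137) for t in T]);print("z=.137:",np.round(P,4).tolist())
print([round(np.linalg.norm(P[i]-P[i-1]),4) for i in range(4)])
d=(P[0]+P[3]-P[1]-P[2]); print("chest x yaw",np.degrees(np.arctan2(d[1],d[0])), "mid-hinge",(P[0]+P[3])/2,"mid-lip",(P[1]+P[2])/2)
d=(P[3]+P[2]-P[1]-P[0]);print("from -y axis: ",np.degrees(np.arctan2(d[1],d[0])))
E
```

```text
[0.6696 0.1889 0.1298] 0.0035
[0.6597 0.0156 0.1273] 0.001
[0.4609 0.0294 0.1298] 0.001
[0.4717 0.2041 0.1291] 0.0005
z=.137: [[0.6715, 0.1889, 0.137], [0.6589, 0.0153, 0.137], [0.4601, 0.0283, 0.137], [0.4722, 0.2023, 0.137]]
[np.float64(0.1997), np.float64(0.1741), np.float64(0.1992), np.float64(0.1744)]
chest x yaw 85.95221349117297 mid-hinge [0.571824   0.19558532 0.137     ] mid-lip [0.55952471 0.02178064 0.137     ]
from -y axis:  176.2018333077439
```

```bash
cat >> h.py <<'E'
yaw=np.radians(86.1); H=np.array([.5718,.1956,.125]); ex=np.array([np.cos(yaw),np.sin(yaw),0]); ey=np.array([-ex[1],ex[0],0]); ez=np.array([0,0,1.])
def lidpose(th,a,r=.158,gap=0.,hw=.016,psi=0.,sg=1):
    """tool pitched a below horizontal, its upper tip edge 'gap' under the lid's underside at radius r, lid angle th"""
    d=np.cos(a)*(np.cos(psi)*ex-np.sin(psi)*ey*-1)-np.sin(a)*ez
    yt=np.cross(ez,d); yt/=np.linalg.norm(yt); yt*=sg
    n=np.cross(d,np.cross(ez,d)); n/=np.linalg.norm(n); n*=np.sign(n[2]) if abs(n[2])>1e-6 else 1
    u=-np.cos(th)*ex+np.sin(th)*ez; m=np.sin(th)*ex+np.cos(th)*ez   # along lid, lid's outward (top) normal
    g=gap+max(0,(.175-r)*np.tan(a-th)) if a>th else gap
    p=H+r*u-g*m-hw*n
    return p,np.column_stack([np.cross(yt,d),yt,d])
E
python3 - <<'E'
from h import *
D=np.degrees
for psi in (0,-30,30):
  for sg in (1,-1):
    for a0 in (10,20,30):
      p,R=lidpose(0,np.radians(a0),psi=np.radians(psi),sg=sg,gap=.01)
      q=arm.solve_ik(p,R); print(psi,sg,a0,np.round(R[:,2],2),np.round(p,3),None if q is None else np.round(q))
for sg in (1,-1):
  for th,a in((30,40),(60,60),(90,75),(107,75),(107,90)):
    p,R=lidpose(np.radians(th),np.radians(a),sg=sg); q=arm.solve_ik(p,R); print(sg,th,a,np.round(p,3),None if q is None else np.round(q))
# cover grasp and place
for sg in(1,-1):
  R=np.column_stack([np.cross(sg*ey,-ez),sg*ey,-ez]); print(sg,arm.solve_ik(H-.075*ex+[0,0,-.045],R),arm.solve_ik(np.array([.46,-.14,.01]),R))
E
```

```text
0 1 10 [ 0.07  0.98 -0.17] [0.561 0.035 0.096] [-36.  61.  88.  58.  97. 116.]
0 1 20 [ 0.06  0.94 -0.34] [0.561 0.033 0.094] [-35.  55.  90.  54.  90. 119.]
0 1 30 [ 0.06  0.86 -0.5 ] [0.561 0.03  0.091] [-33.  50.  92.  50.  82. 123.]
0 -1 10 [ 0.07  0.98 -0.17] [0.561 0.035 0.096] [-36.  61.  88.  58.  97. -64.]
0 -1 20 [ 0.06  0.94 -0.34] [0.561 0.033 0.094] [-35.  55.  90.  54.  90. -61.]
0 -1 30 [ 0.06  0.86 -0.5 ] [0.561 0.03  0.091] [-33.  50.  92.  50.  82. -57.]
-30 1 10 [ 0.55  0.82 -0.17] [0.56  0.036 0.096] [-42.  60. 114.  81.  81.  96.]
-30 1 20 [ 0.52  0.78 -0.34] [0.558 0.033 0.094] [-41.  53. 115.  79.  72. 102.]
-30 1 30 [ 0.48  0.72 -0.5 ] [0.557 0.031 0.091] [-38.  46. 115.  76.  63. 111.]
-30 -1 10 [ 0.55  0.82 -0.17] [0.56  0.036 0.096] [-42.  60. 114.  81.  81. -84.]
-30 -1 20 [ 0.52  0.78 -0.34] [0.558 0.033 0.094] [-41.  53. 115.  79.  72. -78.]
-30 -1 30 [ 0.48  0.72 -0.5 ] [0.557 0.031 0.091] [-38.  46. 115.  76.  63. -69.]
30 1 10 [-0.43  0.88 -0.17] [0.562 0.035 0.096] [-26.  66.  64.  44. 119. 123.]
30 1 20 [-0.41  0.84 -0.34] [0.563 0.033 0.094] [-25. 
[... 658 characters left out ...]
82. -160.]
-1 30 40 [0.562 0.047 0.189] [-28.  36.  91.  45.  82. -43.]
-1 60 60 [0.565 0.103 0.254] [-14.  23.  87.  30.  77. -19.]
-1 90 75 [0.571 0.18  0.279] [ 3. 21. 80. 15. 77.  4.]
-1 107 75 [0.574 0.226 0.272] [ 8. 23. 79. 15. 75.  8.]
-1 107 90 [0.574 0.226 0.276] [16. 25. 73.  0. 82. 20.]
1 [ 6.12685401e+00  3.38456363e+01  9.17478548e+01 -2.54444375e-14
  5.44065089e+01 -1.69973146e+02] [-2.40477325e+01  3.54459930e+01  1.08485047e+02 -2.54444375e-14
  3.60689604e+01  1.59852267e+02]
-1 [ 6.12685401e+00  3.38456363e+01  9.17478548e+01 -2.54444375e-14
  5.44065089e+01  1.00268540e+01] [-2.40477325e+01  3.54459930e+01  1.08485047e+02 -2.54444375e-14
  3.60689604e+01 -2.01477325e+01]
```

```bash
cat > lift.py <<'E'
from h import *
r_=np.radians
def rep(s): print(s,"t %.1f"%arm.current_t(),"F",np.round(arm.current_force(),1),"p",np.round(arm.current_ee_pos(),3),flush=True)
arm.grip(0.0)
p,R=lidpose(0,r_(20),gap=.012,sg=-1)
pre=p-.08*ex
arm.move_to(pre+[-.04,0,.22],R); rep("high")
arm.move_l(pre,feed=.2); rep("pre")
arm.move_l(p,feed=.08); rep("under")
f0=arm.current_force()
def A(th): return r_(20)+r_(60)*min(th/r_(105),1)
for th in (0,4,10,20,30):
    arm.move_l(*lidpose(r_(th),A(r_(th)),sg=-1),feed=.06); rep(th)
    if np.linalg.norm(arm.current_force()-f0)>30: print("STOP");break
cv2.imwrite("pics/lift1.png",arm.snapshot("scene")[:,:,::-1])
E
python3 lift.py
```

```text
high t 3.8 F [1.  0.2 0.3] p [ 0.515 -0.048  0.312]
pre t 5.0 F [-0.3  0.3 -0. ] p [ 0.555 -0.047  0.093]
under t 6.2 F [ 0.3 -0.2 -0.3] p [0.561 0.032 0.092]
0 t 6.5 F [ 0.6 -0.5  0.1] p [0.561 0.032 0.104]
4 t 6.9 F [ 0.  -0.2 -0. ] p [0.561 0.032 0.116]
10 t 7.3 F [ 0.5 -0.4  0.4] p [0.561 0.033 0.133]
20 t 8.0 F [-0.  -0.9  0.5] p [0.561 0.038 0.162]
30 t 8.6 F [-0.  -0.9 -0.4] p [0.562 0.049 0.189]
```

View pics/lift1.png

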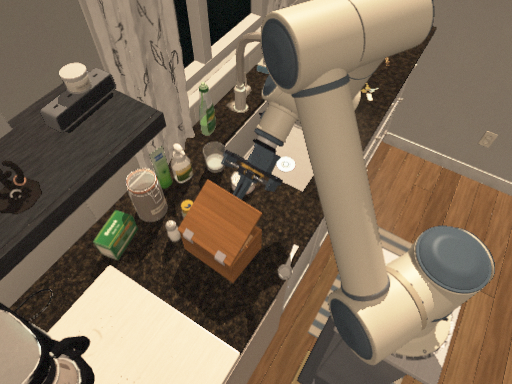

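The picture shows the lid risen: its front edge moved from (216,190)/(266,221) to (207,183)/(260,213), with the fingers under it near (240,180). I'll continue.

```bash
cat > lift2.py <<'E'
from h import *
import sys
r_=np.radians
def rep(s): print(s,"t %.1f"%arm.current_t(),"F",np.round(arm.current_force(),1),"p",np.round(arm.current_ee_pos(),3),flush=True)
def A(th): return r_(20)+r_(60)*min(th/r_(105),1)
for th in map(float,sys.argv[2:]):
    arm.move_l(*lidpose(r_(th),A(r_(th)),sg=-1),feed=.07); rep(th)
    if np.linalg.norm(arm.current_force())>12: print("STOP");break
cv2.imwrite(f"pics/{sys.argv[1]}.png",np.hstack([arm.snapshot("scene")[100:300,120:320,::-1],arm.snapshot("top")[80:280,100:300,::-1]]).repeat(2,0).repeat(2,1))
E
python3 lift2.py l2 40 50 60 70 80
```

```text
40.0 t 9.2 F [ 0.5 -0.   0.5] p [0.563 0.064 0.214]
50.0 t 9.8 F [-0.1  0.  -0.2] p [0.564 0.082 0.235]
60.0 t 10.3 F [-0.4 -0.1 -0.2] p [0.565 0.104 0.252]
70.0 t 10.9 F [ 0. -0. -0.] p [0.567 0.128 0.265]
80.0 t 11.4 F [-0.3  0.4  0. ] p [0.569 0.154 0.274]
```

View pics/l2.png

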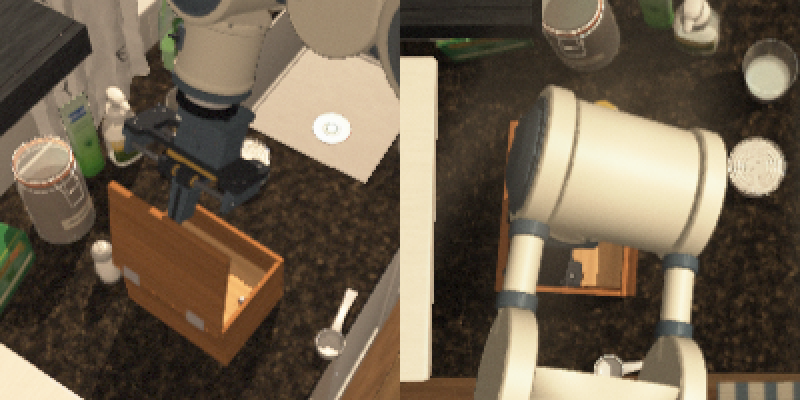

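The lid now stands near upright, at about (170,240) in the left panel, with the fingers on its underside and the inside visible. I'll push on to the stop in smaller steps.

```bash
python3 lift2.py l3 88 95 99 101 103 104 105 106 107 108 109 110 111 112 113
```

```text
88.0 t 12.0 F [-0.2 -0.7 -1.1] p [0.57  0.175 0.277]
95.0 t 12.4 F [-0.5 -0.2 -0.7] p [0.572 0.194 0.278]
99.0 t 12.7 F [-0.4 -0.9  0.2] p [0.572 0.205 0.277]
101.0 t 12.9 F [ 0.5 -0.4 -1.1] p [0.573 0.21  0.277]
103.0 t 13.2 F [-0.  -2.1 -1.1] p [0.573 0.215 0.276]
104.0 t 13.4 F [ 0.4 -2.5  0.3] p [0.573 0.218 0.275]
105.0 t 13.7 F [ 0.1 -2.  -0.8] p [0.574 0.221 0.275]
106.0 t 13.9 F [ -2.3 -13.4   5.5] p [0.574 0.222 0.274]
STOP
```

```bash
cat > look.py <<'E'
from h import *
C0=H-.075*ex; R=np.column_stack([np.cross(ey,-ez),ey,-ez])
p=arm.current_ee_pos()
arm.move_l(p-.05*ex+[0,0,.0],feed=.12); print(np.round(arm.current_force(),1))
arm.move_l(p-.11*ex+[0,0,.06],feed=.25)
arm.grip(.06)
ims=[]
for i,o in enumerate((-.04*ex-.04*ey,-.04*ex+.05*ey)):
    q=C0+o; q[2]=.26; arm.move_to(q,R)
    c=arm.get_calibration("wrist"); im=arm.snapshot("wrist")[:,:,::-1]; cv2.imwrite(f"pics/w{i}.png",im); np.save(f"w{i}.npy",c,allow_pickle=True); ims.append(im)
cv2.imwrite("pics/w01.png",cv2.resize(np.hstack(ims),(800,300)))
print(arm.current_t(),arm.current_joint_positions())
E
python3 look.py
```

```text
[-0.1  0.7  0.2]
19.3667 [ 2.74096039e+00  1.72399469e+01  8.77742738e+01 -2.76000640e-03
  7.49128781e+01 -1.73359194e+02]
```

View pics/w01.png

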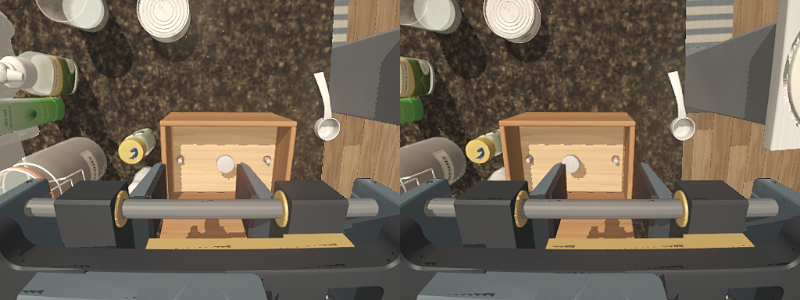

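Both wrist views show the cover. The knob is at about full-resolution px (288,209) and (218,209), and the pins in the first view are at about (230,205) and (340,205). Now the knob top and pins by low-saturation masks, triangulated.

```bash
python3 - <<'E'
from h import *
C=[np.load(f"w{i}.npy",allow_pickle=True).item() for i in(0,1)]
U=[]
for i in(0,1):
    a=cv2.imread(f"pics/w{i}.png"); x0=(215,150)[i]; g=a[188:232,x0:x0+145]; h=cv2.cvtColor(g,cv2.COLOR_BGR2HSV)
    m=cv2.inRange(h,(0,0,120),(180,55,255)); n,_,st,ce=cv2.connectedComponentsWithStats(m)
    L=[(st[k,4],ce[k]+[x0,188],st[k,2:4]) for k in range(1,n) if st[k,4]>15]
    for l in L: print(i,l)
    U.append(max(L,key=lambda l:l[0])[1])
k,e=tri(C[0],U[0],C[1],U[1]); print("knob",np.round(k,4),e)
for i in(0,1): print("on z=.104",np.round(onz(C[i],U[i],.104),4))
c0=H-.075*ex; d=np.array(k)-c0; print("offset from chest centre ex,ey:",d@ex,d@ey)
E
```

```text
0 (np.int32(423), array([287.91252955, 209.1749409 ]), array([23, 23], dtype=int32))
0 (np.int32(38), array([230.5       , 204.42105263]), array([6, 8], dtype=int32))
0 (np.int32(44), array([341.75, 204.5 ]), array([8, 8], dtype=int32))
0 (np.int32(252), array([319.77777778, 221.22619048]), array([26, 24], dtype=int32))
1 (np.int32(389), array([218.70437018, 208.70437018]), array([25, 23], dtype=int32))
1 (np.int32(40), array([164.225, 204.1  ]), array([8, 9], dtype=int32))
1 (np.int32(36), array([275.91666667, 204.55555556]), array([6, 8], dtype=int32))
knob [0.5666 0.1239 0.0949] 0.0001706693365791736
on z=.104 [0.5675 0.1208 0.104 ]
on z=.104 [0.565  0.1206 0.104 ]
offset from chest centre ex,ey: 0.003145000422976633 0.0002645659084406443
```

```bash
python3 - <<'E'
from h import *
C=[np.load(f"w{i}.npy",allow_pickle=True).item() for i in(0,1)]
P=[[(230.5,204.42),(341.75,204.5)],[(164.2,204.1),(275.9,204.55)]]
for j in(0,1): print("pin tri",np.round(tri(C[0],P[0][j],C[1],P[1][j])[0],4))
for i in(0,1):
    for z in(.075,.08,.086,.09):
        a,b=[onz(C[i],u,z) for u in P[i]]; d=a-b; print(i,z,round(np.linalg.norm(d),4),np.round((a+b)/2,4),round(np.degrees(np.arctan2(d[1],d[0]))%180,1))
print(C[0]["cam_to_world"][:3,3])
E
```

```text
pin tri [0.6424 0.117  0.0813]
pin tri [0.491  0.1289 0.0775]
0 0.075 0.1533 [0.5667 0.1244 0.075 ] 176.0
0 0.08 0.1511 [0.5672 0.1227 0.08  ] 176.0
0 0.086 0.1485 [0.5677 0.1206 0.086 ] 176.0
0 0.09 0.1468 [0.5681 0.1192 0.09  ] 176.0
1 0.075 0.1543 [0.5679 0.1244 0.075 ] 175.9
1 0.08 0.1521 [0.567  0.1228 0.08  ] 175.9
1 0.086 0.1495 [0.566  0.1208 0.086 ] 175.9
1 0.09 0.1478 [0.5654 0.1195 0.09  ] 175.9
[0.59841042 0.00125474 0.43090216]
```

```bash
cat > grasp.py <<'E'
from h import *
R=np.column_stack([np.cross(ey,-ez),ey,-ez]); k=np.array([.5666,.1228,0])
def rep(s): print(s,"t %.1f"%arm.current_t(),"F",np.round(arm.current_force(),1),"z",np.round(arm.current_ee_pos()[2],4),"w %.4f"%arm.current_width(),flush=True)
arm.grip(.055)
arm.move_to(k+[0,0,.2],R); rep("above")
arm.move_l(k+[0,0,.084],feed=.12); rep("down"); f0=arm.current_force()
z=.0815; 
while z>.070:
    arm.move_l(k+[0,0,z],feed=.03); rep("step"); 
    if abs((arm.current_force()-f0)[2])>3: z+=.002; arm.move_l(k+[0,0,z],feed=.03); break
    z-=.0025
arm.grip(.02); rep("grip"); print(arm.current_grasp_force())
E
python3 grasp.py
```

```text
above t 20.1 F [-0.3  0.7  0.5] z 0.199 w 0.0549
down t 21.2 F [1.2 0.4 0.2] z 0.0848 w 0.0549
step t 21.5 F [-0.1  0.2  0.4] z 0.0817 w 0.0553
step t 21.7 F [-0.6  0.3  0.8] z 0.0789 w 0.0549
step t 22.0 F [-0.4  0.3  0.8] z 0.0764 w 0.0552
step t 22.2 F [-11.8  -1.3  43.8] z 0.0762 w 0.0547
grip t 23.0 F [-1.4 -0.3 11.5] z 0.0763 w 0.0283
31.18144783191383
```

Contact came at z = 0.076, which confirms the nominal cover height; the camera heights read about 7 mm low. The knob is gripped. Next I lift, turn half round above the lid's height, and place.

```bash
cat > lift3.py <<'E'
from h import *
def rep(s): print(s,"t %.1f"%arm.current_t(),"F",np.round(arm.current_force(),1),"p",np.round(arm.current_ee_pos(),4),"w %.4f"%arm.current_width(),flush=True)
p=arm.current_ee_pos()
arm.move_l(p+[0,0,.006],feed=.03); rep("up6")
arm.move_l(p+[0,0,.03],feed=.05); rep("up30")
arm.move_l(p+[0,0,.1],feed=.12); rep("up100")
arm.move_l([p[0],p[1]-.02,.37],feed=.25); rep("high")
R=np.column_stack([np.cross([1,0,0],[0,0,-1]),[1,0,0],[0,0,-1]]).astype(float)
arm.move_to(np.array([.46,-.14,.37]),R); rep("over")
arm.move_l([.46,-.14,.10],feed=.2); rep("low")
cv2.imwrite("pics/p1.png",np.hstack([arm.snapshot("scene")[60:300,120:360,::-1],arm.snapshot("wrist")[:240,136:376,::-1]]).repeat(1,0))
E
python3 lift3.py
```

```text
up6 t 23.4 F [ 0.5  0.3 -3. ] p [0.5669 0.1229 0.0822] w 0.0286
up30 t 24.0 F [-0.4  0.2 -2.3] p [0.567  0.1229 0.1064] w 0.0289
up100 t 24.7 F [ 0.3 -0.2 -3.1] p [0.5665 0.1229 0.1756] w 0.0287
high t 25.7 F [-0.3  0.4 -1.9] p [0.5664 0.1029 0.3683] w 0.0286
over t 27.9 F [ 0.1 -0.6 -1.6] p [ 0.4601 -0.1398  0.3699] w 0.0287
low t 29.4 F [-0.3 -1.2 -1.5] p [ 0.4604 -0.1402  0.1007] w 0.0285
```

View pics/p1.png

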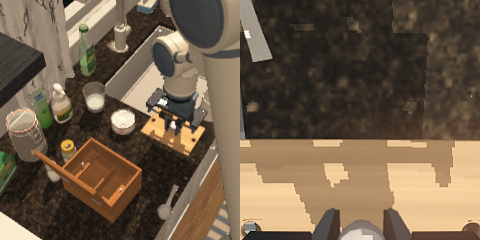

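The cover hangs level from the knob over the bare worktop, at left panel (175,130); its front edge runs straight along row 140 of the wrist view, and the chest stands open. Now lowering in small steps.

```bash
cat > place.py <<'E'
from h import *
def rep(s): print(s,"t %.1f"%arm.current_t(),"F",np.round(arm.current_force(),1),"p",np.round(arm.current_ee_pos(),4),"w %.4f"%arm.current_width(),flush=True)
p=np.array([.46,-.14,.014]); arm.move_l(p,feed=.08); rep("near"); f0=arm.current_force()[2]
z=.010
while z>.001:
    arm.move_l([.46,-.14,z],feed=.02); f=arm.current_force()[2]
    print(round(z,4),round(f,1))
    if f-f0>2: break
    z-=.0008
rep("contact")
arm.grip(.05); rep("open")
arm.move_l([.46,-.14,.08],feed=.1)
arm.move_l([.46,-.14,.25],feed=.25)
arm.move_to(np.array([.36,-.32,.3]),arm.current_tool_rot()); rep("clear")
cv2.imwrite("pics/f.png",np.hstack([arm.snapshot("scene")[60:300,120:360,::-1],arm.snapshot("top")[110:350,130:370,::-1]]))
E
python3 place.py
```

```text
near t 30.8 F [ 0.8 -0.8 -1.7] p [ 0.4602 -0.1401  0.0144] w 0.0284
0.01 -1.9
0.0092 -1.3
0.0084 -1.6
0.0076 -1.4
0.0068 -1.8
0.006 6.9
contact t 32.4 F [-1.6  1.   6.9] p [ 0.4601 -0.14    0.0063] w 0.0289
open t 32.9 F [ 5.3 -0.5  5.2] p [ 0.461  -0.1404  0.0063] w 0.0503
clear t 35.5 F [ 0.7  0.8 -0.1] p [ 0.3602 -0.3191  0.299 ] w 0.0500
```

View pics/f.png

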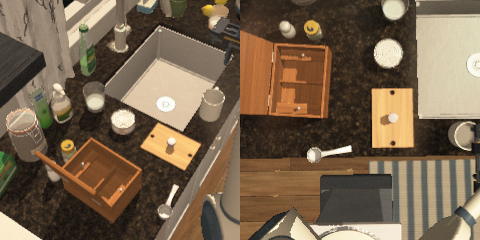

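The cover lies flat on the bare worktop with its knob up, at right panel (392,118), and the lid is leaning back. The shaker, jar, tin and mug have not moved.

```bash
python3 -c "
from rig import arm
print(arm.sign_off(),arm.current_t())"
```

```text
the job is handed in; nothing more can be done
the job is handed in; nothing more can be done
```

I handed the job in with the lid pushed back to its stop, the inner cover flat and knob-up on the bare worktop clear of the chest, and the mug, spice jar, salt shaker and tin where they stood; the clock read 35.5 s just before, and the one rough moment was about 44 N of fingertip force on the cover while reaching for the knob (the 40 N limit is for the arm and gripper body).

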